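Build the sieve tower on the shaker base

ROBOT

A 6-joint arm with a two-finger parallel gripper is mounted at the origin on the work surface. World frame = base frame: x ahead of the robot, y to its left, z up, the work surface at z = 0. Lengths are in m, angles in rad, forces in N, time in s.
With the tool pointing down it reaches from about 0.275 to 0.975 m from the base axis. Payload 8.4 kg.
Tool frame: the origin (TCP) lies midway between the tips of the shut fingers; the grasp point (between the pads) lies 19 mm behind it; z points along the fingers, y is the direction in which the jaws open and shut (so a half turn about z gives the same grasp; the last joint's range is limited). The gripper opens to 92 mm and grips with 3 to 60 N. Pads are 20 mm wide; open, the fingers measure 128 mm over their backs; the gripper's body (75 mm by 189 mm) begins 69 mm behind the grasp point.
Start: joints at [-1.296, 0.353, 1.633, -0, 1.155, -0.002], TCP at [0.171, -0.601, 0.215] pointing down, gripper open.
Joint ranges: [-2.63, 2.63], [-0.92, 2.1], [0.06, 2.66], [-1.3, 4.44], [0, 2.69], [-3.02, 3.02]. Speed limits (rad/s): [2.22, 2.22, 2.79, 3.14, 3.14, 3.14].

INTERFACE

Orientations are given as a rotation vector (axis times angle).
In Python, from station import arm, imaging gives the robot as it stands. The module is installed in compiled form; this text tells all that it offers.
- The arm moves only by the tool drive_tool, never from a script. Its argument "plan" is a list of rows, each an object of numbers: "dx", "dy", "dz": the shift along the tool's x, y, z in m; "yaw": the turn about the tool's z in degrees; "gripper": the opening, from 0 (shut) to 1 (fully open). In form: [{"dx": .., "dy": .., "dz": .., "yaw": .., "gripper": ..}, ...]. A call has 1 to 20 rows; each row is the pose to reach, as a shift and turn from the pose measured when the call began, along the tool's axes at that moment; what a row does not reach only later rows make up. A row lasts 1/8 s, in which the tool goes at most 62.5 mm and 10.7 degrees, less where a joint would pass 70% of its speed; a pose out of reach is approached as far as the arm can. A call with a gripper value outside its range is refused whole. The fingers move at their own pace and stop on an object; "force" is the grip in N (left out, the last holds). Time passes only in rows, so rows that repeat a pose let the fingers close. It gives the time, the measured TCP pose, the force and the opening at its end, in the units of the state.
- arm.state(): the state, without advancing time (a new reading comes with each control period).
- imaging.grab_frame(name): name is "scene" or "top" or "wrist"; returns the picture (400x640x3 uint8, red, green, blue); there is no depth.
- imaging.get_calibration(name): a dict with "intrinsics" (3x3 intrinsics, pixels), "D" ([k1, k2, p1, p2, k3] as OpenCV has them; the pictures are not rectified), "extrinsics" (4x4, takes a point from world to camera coordinates). Camera axes: x right, y up, looking along -z (the intrinsics and any distortion apply to the point x, -y, -z); pixel columns grow to the right and rows downward; lengths in m; the calibration is good to about 2 mm. A picture is of the moment at which its call begins: read the wrist's pose just before it. get_calibration takes no time and is no camera call; for the wrist camera it gives the pose at the moment of the call.
- arm.close_job(): hands the job in, once; it reports no verdict.
The state is a dict: "t": time; "joint_positions": joint angles; "dq": joint speeds; "effort": joint torques, N m; "tool_pos": TCP position; "tool_rot": TCP orientation; "contact_force": force on the tool from outside, world axes, zero at the start; "ft_torque": the same for the moment, N m; "gripper_width": finger opening in m.
Only numpy, scipy, OpenCV 4.12 (cv2) and the standard library are available. Lean on these libraries where they do the work, as an engineer would, in place of code of your own. Each camera call takes 0.05 s, during which the arm holds its last target. There are 200 camera calls.

TASK

Assemble the small steel test sieves on the grey shaker base, one piece at a time from the bottom up: first the receiver pan in the ring of the base, then the fine sieve, then the coarse sieve, and last the lid with its knob up. Every piece must sit upright and fully home in the rim of the one below, and the beaker and the sample jar standing among the pieces must be left standing about where they are.

Things in the scene. Friction and masses are not known exactly. Their poses are not given: they have to be found in the camera images.
- pan_c (a point): Receiver pan, ~0.12 kg, upright steel; z up its axis. Tapered foot (40 mm across at the bottom, 50 mm at 9 mm up), shoulder out to 60 mm, then a straight wall (60 mm outer, 54 mm inner) to the rim at 45 mm. Plain solid floor 32 mm below the rim, no mesh. Foot nests in the rim below until the shoulder rests on it. Grasp the wall from above, tips above the shoulder. Point: on the axis, 27 mm above the underside, 18 below the rim.
- fine_c (a point): Fine sieve, ~0.14 kg, upright steel; z up its axis. Tapered foot (40 mm across at the bottom, 50 mm at 9 mm up), shoulder out to 60 mm, then a straight wall (60 mm outer, 54 mm inner) to the rim at 45 mm. Close mesh, 4 mm pitch, 14 mm below the rim. Foot nests in the rim below until the shoulder rests on it. Grasp the wall from above, tips above the shoulder. Point: on the axis, 27 mm above the underside, 18 below the rim.
- coarse_c (a point): Coarse sieve, ~0.17 kg, upright steel; z up its axis. Tapered foot (40 mm across at the bottom, 50 mm at 9 mm up), shoulder out to 60 mm, then a straight wall (60 mm outer, 54 mm inner) to the rim at 53 mm. Open grid, 13 mm dark square holes, 14 mm below the rim. Foot nests in the rim below until the shoulder rests on it. Grasp the wall from above, tips above the shoulder. Point: on the axis, 31 mm above the underside, 22 below the rim.
- lid_c (a point): Lid, ~0.12 kg, upright steel; z up its axis. Tapered foot like the sieves' (40 to 50 mm across, 9 mm high), then a flat 60 mm disc (9 to 15 mm up), then an upright round knob 24 mm across, from 15 to 46 mm above the underside. Foot nests in the rim below until the disc rests on it. Grasp the knob from above. Point: on the axis, in the knob, 35 mm above the underside.
- seat (a point): Ring on the fixed shaker base: grey housing 150 x 150 mm, 45 mm high, in the middle of its top an upright steel ring (60 mm outer, 54 mm inner, rising 11 mm). Point: on the ring's axis at its rim, 56 mm above the bench; z up. The base stands left or right; opposite it stands a white balance with a round steel plate (35 to 47 mm high), not used.
- beaker_c (a point): Empty glass beaker, 54 mm diameter at the rim, 62 mm high, standing among the pieces; to be left standing. This point is on its axis, 31 mm above the bench; z is up.
- jar_c (a point): Closed amber sample jar with a white cap, 46 mm diameter, 55 mm high, standing among the pieces; to be left standing. This point is on its axis, 27.5 mm above the bench; z is up.

How it is judged:
By the outcome, as a careful person would: the job done as asked, in the order asked, and still so for the second after the job is handed in, with the robot touching nothing.
It also fails if it takes over 115 s, if anything falls off the work surface, if the arm or the gripper's body presses on something with over 40 N, if the wrist force passes 120 N, or if a joint passes its speed limit or range.

## Working session

There is one attempt and no reset: what is moved stays moved. The work goes in short steps, Python scripts to look and compute and a tool call to move; the robot and the scene stay as the last step left them, time stands still between calls to the robot, and variables do not carry over. Pictures are saved under pics/ and viewed, about 12 in all and at most 16, crops included, and the job is handed in when it is done.

Besides the shell and the picture viewer there is one more tool, called after "Emit:" in YAML: its name, and indented under it one key for each argument. drive_tool: Moves the arm, as the interface text tells. Its arguments: {"type":"object","properties":{"plan":{"type":"array","items":{"type":"object","properties":{"dx":{"type":"number"},"dy":{"type":"number"},"dz":{"type":"number"},"yaw":{"type":"number"},"gripper":{"type":"number"}}}},"force":{"type":"number"}},"required":["plan"]}

```bash
mkdir -p pics; cat > h.py <<'E'
import numpy as np, cv2
from station import arm, imaging
def grab(n,f):
    im=imaging.grab_frame(n); cv2.imwrite('pics/'+f,im[:,:,::-1]); return im
def cal(n):
    c=imaging.get_calibration(n); return np.array(c['intrinsics'],float),np.array(c['D'],float),np.array(c['extrinsics'],float)
def ray(c,uv):
    K,D,E=c; x,y=cv2.undistortPoints(np.array([[uv]],float),K,D)[0,0]
    R,t=E[:3,:3],E[:3,3]; return -R.T@t, R.T@np.array([x,-y,-1.])
def atz(c,uv,z):
    o,d=ray(c,uv); return o+d*(z-o[2])/d[2]
def proj(c,P):
    K,D,E=c; P=np.atleast_2d(P); q=(E[:3,:3]@P.T).T+E[:3,3]; q=q*[1,-1,-1]
    return cv2.projectPoints(q,np.zeros(3),np.zeros(3),K,D)[0][:,0]
E
python3 - <<'E'
from h import *
np.set_printoptions(precision=4,suppress=True)
s=arm.state(); print(s)
for n in ('top','scene','wrist'):
    grab(n,n+'0.png'); c=cal(n); print(n,c[0].tolist(),c[1],ray(c,(320,200)))
E
```

```text
{'t': 0.0, 'joint_positions': array([-1.2964,  0.3536,  1.6341, -0.    ,  1.1552, -0.0024]), 'dq': array([ 0.0003,  0.0012,  0.0021,  0.0006,  0.001 , -0.0009]), 'effort': array([  0.0004, -59.3846, -33.4214,   0.0698,   0.0233,  -0.0001]), 'tool_pos': array([ 0.1707, -0.6008,  0.2139]), 'tool_rot': array([-3.1102, -0.4332,  0.0003]), 'contact_force': array([1.335 , 0.4673, 0.3049]), 'ft_torque': array([-0.0195, -0.0094,  0.0219]), 'gripper_width': 0.0918004863989596}
top [[421.73146247827117, 0.0, 324.5825600561368], [0.0, 421.73146247827117, 198.00376130935433], [0.0, 0.0, 1.0]] [0.0117 0.     0.     0.     0.    ] (array([0.5013, 0.0057, 1.0025]), array([ 0.0741,  0.0103, -0.9973]))
scene [[361.1168440193502, 0.0, 325.4810863925375], [0.0, 361.1168440193502, 192.2072747513783], [0.0, 0.0, 1.0]] [-0.0582  0.      0.      0.      0.    ] (array([ 1.1781, -0.2385,  0.5453]), array([-0.7464,  0.2993, -0.595 ]))
wrist [[327.0640451033481, 0.0, 320.8460460344957], [0.0, 327.0640451033481, 197.48435870617396], [0.0, 0.0, 1.0]] [-0.0237  0.      0.      0.      0.    ] (array([ 0.2503, -0.5781,  0.3834]), array([-0.2888, -0.0785, -0.9542]))
```

View pics/top0.png

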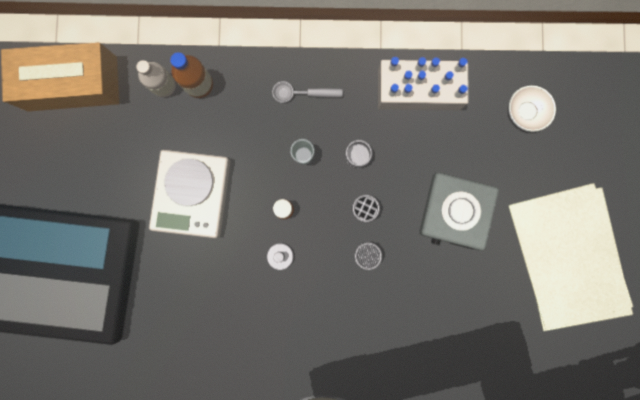

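View pics/scene0.png

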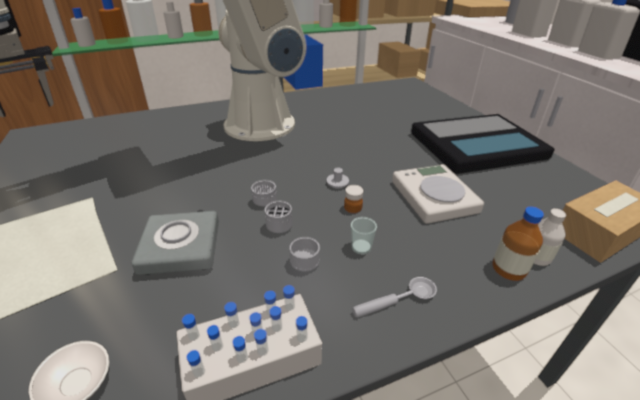

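Top view: pan (359,153), coarse (366,208), fine (368,256), lid (280,257), jar (283,209), beaker (303,152), base ring (461,211). I'll refine the positions in a magnified crop.

```bash
python3 - <<'E'
from h import *
np.set_printoptions(precision=4,suppress=True)
c=cal('top'); im=cv2.imread('pics/top0.png')
cv2.imwrite('pics/crop1.png',cv2.resize(im[130:280,260:500],None,fx=3.3,fy=3.3,interpolation=cv2.INTER_CUBIC))
for n,uv,z in [('pan',(359,153),.045),('coarse',(366,208),.053),('fine',(368,256),.045),('lid',(280,257),.03),('seat',(461,211),.056),('jar',(283,209),.055),('beaker',(303,152),.05)]: print(n,atz(c,uv,z), np.hypot(*atz(c,uv,z)[:2]))
E
```

```text
pan [ 0.6821 -0.0723  0.045 ] 0.6858816596586292
coarse [ 0.5554 -0.0886  0.053 ] 0.5623973713519261
fine [ 0.4477 -0.0947  0.045 ] 0.4575574642392029
lid [0.4414 0.105  0.03  ] 0.4537544352376693
seat [ 0.5518 -0.3014  0.056 ] 0.628779224326392
jar [0.5501 0.0982 0.055 ] 0.5588079671687995
beaker [0.6814 0.0561 0.05  ] 0.683711602246045
```

View pics/crop1.png

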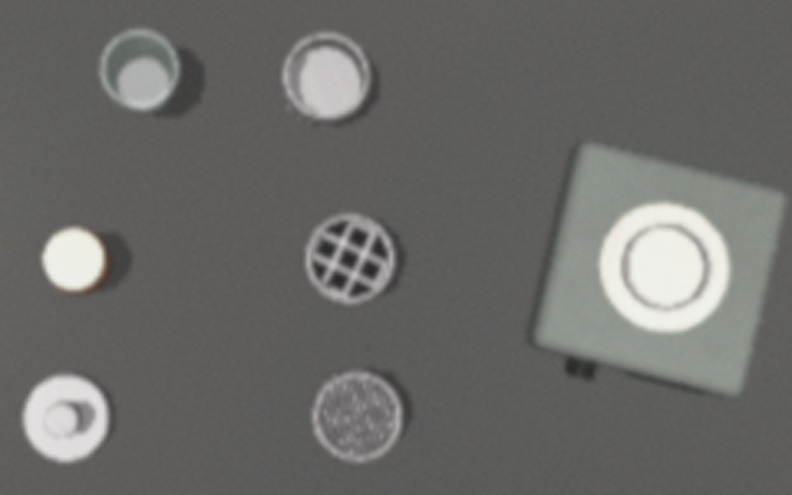

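```bash
cat >> h.py <<'E'
def circ(c,im,cen,z,r,search=.012):
    """centre of the circle of radius r at height z: strongest mean radial gradient in the rectified plane"""
    n=241; h=.06; g=np.linspace(-h,h,n); X,Y=np.meshgrid(cen[0]+g,cen[1]+g,indexing='ij')
    uv=proj(c,np.c_[X.ravel(),Y.ravel(),np.full(n*n,z)]).reshape(n,n,2).astype(np.float32)
    p=cv2.remap(cv2.cvtColor(im,cv2.COLOR_RGB2GRAY),uv[...,0],uv[...,1],cv2.INTER_CUBIC).astype(np.float32)
    p=cv2.GaussianBlur(p,(0,0),1.5); a=np.linspace(0,2*np.pi,120,endpoint=False); best=[]
    f=lambda R,x,y: cv2.remap(p,((y+R*np.sin(a)+h)/(2*h)*(n-1)).astype(np.float32)[None],((x+R*np.cos(a)+h)/(2*h)*(n-1)).astype(np.float32)[None],cv2.INTER_LINEAR)
    for x in np.arange(-search,search,.0005):
        for y in np.arange(-search,search,.0005):
            best.append((float(np.mean(np.clip(f(r-.001,x,y)-f(r+.001,x,y),-20,20))),x+cen[0],y+cen[1]))
    return max(best)
E
python3 - <<'E'
from h import *
c=cal('top'); im=cv2.imread('pics/top0.png')[:,:,::-1].copy()
for n,uv,z,r in [('pan',(358.6,153),.045,.03),('coarse',(365.7,207.8),.053,.03),('fine',(368.1,256),.045,.03),('lid',(279.7,256.3),.015,.03),('seat',(461.2,210.5),.056,.03)]:
    p=atz(c,uv,z); print(n,p.round(4),np.round(circ(c,im,p,z,r),4))
E
```

```text
pan [ 0.682  -0.0714  0.045 ] [19.9774  0.684  -0.0709]
coarse [ 0.5558 -0.0879  0.053 ] [19.8981  0.5558 -0.0874]
fine [ 0.4477 -0.0949  0.045 ] [19.9904  0.4482 -0.0944]
lid [0.4421 0.1072 0.015 ] [20.      0.4446  0.1087]
seat [ 0.553  -0.3019  0.056 ] [ 6.8416  0.541  -0.2914]
```

Emit:
drive_tool:
  plan:
    - {"dx": 0.636,"dy": -0.369,"dz": 0.01,"yaw": 15.9,"gripper": 1}
    - {"dx": 0.636,"dy": -0.369,"dz": 0.01,"yaw": 15.9,"gripper": 1}
    - {"dx": 0.636,"dy": -0.369,"dz": 0.01,"yaw": 15.9,"gripper": 1}
    - {"dx": 0.636,"dy": -0.369,"dz": 0.01,"yaw": 15.9,"gripper": 1}
    - {"dx": 0.636,"dy": -0.369,"dz": 0.01,"yaw": 15.9,"gripper": 1}
    - {"dx": 0.636,"dy": -0.369,"dz": 0.01,"yaw": 15.9,"gripper": 1}
    - {"dx": 0.636,"dy": -0.369,"dz": 0.01,"yaw": 15.9,"gripper": 1}
    - {"dx": 0.636,"dy": -0.369,"dz": 0.01,"yaw": 15.9,"gripper": 1}
    - {"dx": 0.636,"dy": -0.369,"dz": 0.01,"yaw": 15.9,"gripper": 1}
    - {"dx": 0.636,"dy": -0.369,"dz": 0.01,"yaw": 15.9,"gripper": 1}
    - {"dx": 0.636,"dy": -0.369,"dz": 0.01,"yaw": 15.9,"gripper": 1}
    - {"dx": 0.636,"dy": -0.369,"dz": 0.01,"yaw": 15.9,"gripper": 1}
    - {"dx": 0.636,"dy": -0.369,"dz": 0.01,"yaw": 15.9,"gripper": 1}
    - {"dx": 0.636,"dy": -0.369,"dz": 0.01,"yaw": 15.9,"gripper": 1}
    - {"dx": 0.636,"dy": -0.369,"dz": 0.01,"yaw": 15.9,"gripper": 1}

```text
t: 2.02
tool_pos: [0.6808, -0.0732, 0.2044]
tool_rot: [-3.141, 0.003, 0.001]
contact_force: [-0.1, -0.1, 0.5]
gripper_width: 0.0917
```

```bash
python3 - <<'E'
from h import *
c=cal('wrist'); im=grab('wrist','w1.png')
print(np.round(circ(c,im,(.682,-.0714),.045,.03),4), proj(c,[[.682,-.0714,.045]]))
E
```

```text
[20.      0.685  -0.0719] [[319.39408035 179.91931972]]
```

View pics/w1.png

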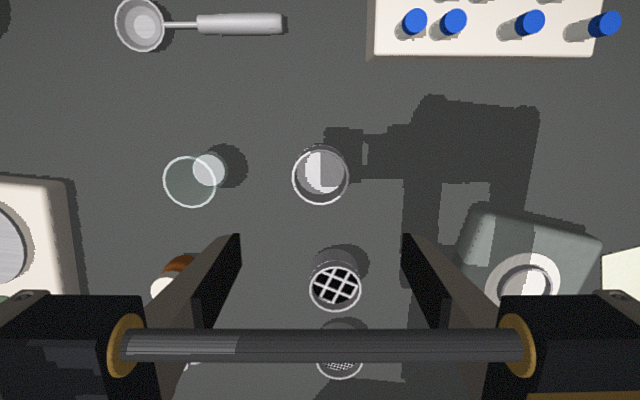

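Emit:
drive_tool:
  plan:
    - {"dx": 0.003,"dy": -0.0015,"dz": 0.06,"gripper": 1}
    - {"dx": 0.003,"dy": -0.0015,"dz": 0.12,"gripper": 1}
    - {"dx": 0.003,"dy": -0.0015,"dz": 0.16,"gripper": 1}
    - {"dx": 0.003,"dy": -0.0015,"dz": 0.188,"gripper": 1}
    - {"dx": 0.003,"dy": -0.0015,"dz": 0.188,"gripper": 1}
    - {"dx": 0.003,"dy": -0.0015,"dz": 0.188,"gripper": 0.5}
    - {"dx": 0.003,"dy": -0.0015,"dz": 0.188,"gripper": 0.5}
    - {"dx": 0.003,"dy": -0.0015,"dz": 0.188,"gripper": 0.5}
    - {"dx": 0.003,"dy": -0.0015,"dz": 0.188,"gripper": 0.5}
    - {"dx": 0.003,"dy": -0.0015,"dz": 0.188,"gripper": 0.5}
  force: 20

```text
validation failed for argument at $.pl...
```

```bash
python3 - <<'E'
from h import *
s=arm.state(); print(s['tool_pos'],s['tool_rot'],s['gripper_width'])
E
```

```text
[ 0.68087369 -0.07328114  0.20458344] [-3.14071449e+00  3.34793894e-03  7.79460393e-04] 0.09194395328123954
```

Emit:
drive_tool:
  plan:
    - {"dx": 0.003,"dy": -0.0015,"dz": 0.06,"yaw": 0,"gripper": 1}
    - {"dx": 0.003,"dy": -0.0015,"dz": 0.12,"yaw": 0,"gripper": 1}
    - {"dx": 0.003,"dy": -0.0015,"dz": 0.16,"yaw": 0,"gripper": 1}
    - {"dx": 0.003,"dy": -0.0015,"dz": 0.188,"yaw": 0,"gripper": 1}
    - {"dx": 0.003,"dy": -0.0015,"dz": 0.188,"yaw": 0,"gripper": 1}
    - {"dx": 0.003,"dy": -0.0015,"dz": 0.188,"yaw": 0,"gripper": 0.5}
    - {"dx": 0.003,"dy": -0.0015,"dz": 0.188,"yaw": 0,"gripper": 0.5}
    - {"dx": 0.003,"dy": -0.0015,"dz": 0.188,"yaw": 0,"gripper": 0.5}
    - {"dx": 0.003,"dy": -0.0015,"dz": 0.188,"yaw": 0,"gripper": 0.5}
    - {"dx": 0.003,"dy": -0.0015,"dz": 0.188,"yaw": 0,"gripper": 0.5}
  force: 20

```text
t: 3.32
tool_pos: [0.6844, -0.0717, 0.0176]
tool_rot: [-3.141, 0.003, -0.001]
contact_force: [-1.7, 0.5, 6.7]
gripper_width: 0.0593
```

Emit:
drive_tool:
  plan:
    - {"dx": 0,"dy": 0,"dz": -0.03,"yaw": 0,"gripper": 0.5}
    - {"dx": 0,"dy": 0,"dz": -0.085,"yaw": 0,"gripper": 0.5}
    - {"dx": -0.02,"dy": 0.035,"dz": -0.12,"yaw": 0,"gripper": 0.5}
    - {"dx": -0.045,"dy": 0.08,"dz": -0.12,"yaw": 0,"gripper": 0.5}
    - {"dx": -0.07,"dy": 0.125,"dz": -0.12,"yaw": 0,"gripper": 0.5}
    - {"dx": -0.095,"dy": 0.17,"dz": -0.12,"yaw": 0,"gripper": 0.5}
    - {"dx": -0.118,"dy": 0.21,"dz": -0.12,"yaw": 0,"gripper": 0.5}
    - {"dx": -0.131,"dy": 0.23,"dz": -0.12,"yaw": 0,"gripper": 0.5}
    - {"dx": -0.131,"dy": 0.23,"dz": -0.12,"yaw": 0,"gripper": 0.5}
    - {"dx": -0.131,"dy": 0.23,"dz": -0.12,"yaw": 0,"gripper": 0.5}

```text
t: 4.58
tool_pos: [0.5531, -0.3009, 0.1374]
tool_rot: [-3.141, 0.003, -0.001]
contact_force: [-0.5, 0.1, -0.8]
gripper_width: 0.059
```

```bash
python3 - <<'E'
from h import *
c=cal('wrist'); im=grab('wrist','w2.png'); s=arm.state(); print(s['tool_pos'],s['contact_force'],s['gripper_width'])
p=np.array([.553,-.302,.056]); a=np.linspace(0,6.28,40)
o=im[:,:,::-1].copy()
for u in proj(c,np.c_[p[0]+.03*np.cos(a),p[1]+.03*np.sin(a),a*0+.056]): cv2.circle(o,(int(u[0]),int(u[1])),1,(0,0,255),-1)
t=s['tool_pos']
for u in proj(c,np.c_[t[0]+.03*np.cos(a),t[1]+.03*np.sin(a),a*0+t[2]+.0275]): cv2.circle(o,(int(u[0]),int(u[1])),1,(0,255,0),-1)
cv2.imwrite('pics/w2o.png',o)
E
```

```text
[ 0.55332203 -0.30068316  0.13736076] [-0.0573799   0.11075932 -0.42072311] 0.059473744654709115
```

View pics/w2o.png

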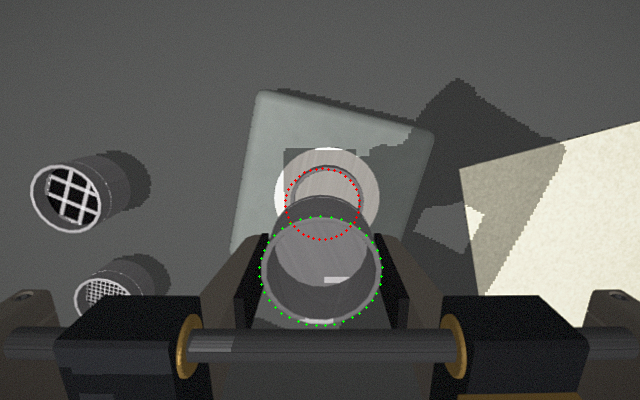

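Predicted ring (red) sits ~3 px left and 2 px below the actual ring (about (326,199)); the held pan matches its prediction (green). I correct the seat to (0.5545, -0.304).

Emit:
drive_tool:
  plan:
    - {"dx": 0.0013,"dy": 0.0033,"dz": 0.025,"yaw": 0,"gripper": 0.5}
    - {"dx": 0.0013,"dy": 0.0033,"dz": 0.045,"yaw": 0,"gripper": 0.5}
    - {"dx": 0.0013,"dy": 0.0033,"dz": 0.057,"yaw": 0,"gripper": 0.5}
    - {"dx": 0.0013,"dy": 0.0033,"dz": 0.064,"yaw": 0,"gripper": 0.5}
    - {"dx": 0.0013,"dy": 0.0033,"dz": 0.069,"yaw": 0,"gripper": 0.5}
    - {"dx": 0.0013,"dy": 0.0033,"dz": 0.072,"yaw": 0,"gripper": 0.5}
    - {"dx": 0.0013,"dy": 0.0033,"dz": 0.072,"yaw": 0,"gripper": 0.5}

```text
t: 5.5
tool_pos: [0.5547, -0.304, 0.0655]
tool_rot: [-3.141, 0.002, -0.002]
contact_force: [0.9, -0.7, -1.1]
gripper_width: 0.0594
```

Emit:
drive_tool:
  plan:
    - {"dx": 0,"dy": 0,"dz": 0.001,"yaw": 0,"gripper": 0.5}
    - {"dx": 0,"dy": 0,"dz": 0.002,"yaw": 0,"gripper": 0.5}
    - {"dx": 0,"dy": 0,"dz": 0.002,"yaw": 0,"gripper": 0.5}

```text
t: 5.88
tool_pos: [0.555, -0.3042, 0.0646]
tool_rot: [-3.141, 0.002, -0.003]
contact_force: [-1.5, 1.0, 7.2]
gripper_width: 0.0593
```

Emit:
drive_tool:
  plan:
    - {"dx": 0,"dy": 0,"dz": 0,"yaw": 0,"gripper": 1}
    - {"dx": 0,"dy": 0,"dz": 0,"yaw": 0,"gripper": 1}
    - {"dx": 0,"dy": 0,"dz": 0,"yaw": 0,"gripper": 1}
    - {"dx": 0,"dy": 0,"dz": -0.04,"yaw": 0,"gripper": 1}
    - {"dx": 0,"dy": 0,"dz": -0.1,"yaw": 0,"gripper": 1}
    - {"dx": 0,"dy": 0,"dz": -0.14,"yaw": 0,"gripper": 1}
    - {"dx": 0,"dy": 0,"dz": -0.14,"yaw": 0,"gripper": 1}
    - {"dx": 0,"dy": 0,"dz": -0.14,"yaw": 0,"gripper": 1}

```text
t: 6.88
tool_pos: [0.5543, -0.304, 0.2037]
tool_rot: [-3.141, 0.002, -0.001]
contact_force: [-0.6, 0.5, -0.7]
gripper_width: 0.0921
```

```bash
cat >> h.py <<'E'
def over(n,f,circles):
    c=cal(n); im=grab(n,'raw_'+f); o=im[:,:,::-1].copy(); a=np.linspace(0,6.28,60)
    for x,y,z,r in circles:
        for u in proj(c,np.c_[x+r*np.cos(a),y+r*np.sin(a),a*0+z]): cv2.circle(o,(int(round(u[0])),int(round(u[1]))),0,(0,0,255),-1)
        print((x,y,z),'fit',np.round(circ(c,im,(x,y),z,r),4))
    cv2.imwrite('pics/'+f,o)
E
python3 - <<'E'
from h import *
over('wrist','w3.png',[(.555,-.3042,.0918,.03)])
over('top','t3.png',[(.555,-.3042,.0918,.03)])
o=cv2.imread('pics/t3.png')[160:260,410:510]; w=cv2.imread('pics/w3.png')
w[300:,540:]=o
cv2.imwrite('pics/w3c.png',w)
E
```

```text
(0.555, -0.3042, 0.0918) fit [ 6.6882  0.566  -0.2972]
(0.555, -0.3042, 0.0918) fit [ 4.2336  0.543  -0.3162]
```

View pics/w3c.png

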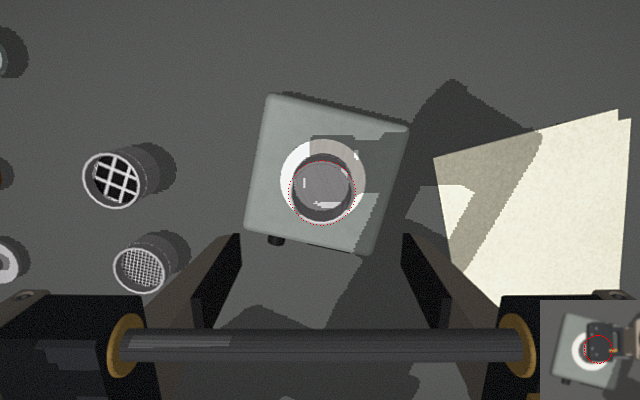

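Emit:
drive_tool:
  plan:
    - {"dx": -0.028,"dy": -0.055,"dz": 0,"yaw": 0,"gripper": 1}
    - {"dx": -0.056,"dy": -0.11,"dz": 0,"yaw": 0,"gripper": 1}
    - {"dx": -0.084,"dy": -0.165,"dz": 0,"yaw": 0,"gripper": 1}
    - {"dx": -0.106,"dy": -0.2095,"dz": 0,"yaw": 0,"gripper": 1}
    - {"dx": -0.106,"dy": -0.2095,"dz": 0.05,"yaw": 0,"gripper": 1}
    - {"dx": -0.106,"dy": -0.2095,"dz": 0.1,"yaw": 0,"gripper": 1}
    - {"dx": -0.106,"dy": -0.2095,"dz": 0.15,"yaw": 0,"gripper": 1}
    - {"dx": -0.106,"dy": -0.2095,"dz": 0.186,"yaw": 0,"gripper": 1}
    - {"dx": -0.106,"dy": -0.2095,"dz": 0.186,"yaw": 0,"gripper": 1}
    - {"dx": -0.106,"dy": -0.2095,"dz": 0.186,"yaw": 0,"gripper": 0.5}
    - {"dx": -0.106,"dy": -0.2095,"dz": 0.186,"yaw": 0,"gripper": 0.5}
    - {"dx": -0.106,"dy": -0.2095,"dz": 0.186,"yaw": 0,"gripper": 0.5}
    - {"dx": -0.106,"dy": -0.2095,"dz": 0.186,"yaw": 0,"gripper": 0.5}
    - {"dx": -0.106,"dy": -0.2095,"dz": 0.186,"yaw": 0,"gripper": 0.5}
  force: 20

```text
t: 8.72
tool_pos: [0.4489, -0.094, 0.0182]
tool_rot: [-3.14, 0.002, -0.002]
contact_force: [-0.6, -0.8, 8.3]
gripper_width: 0.0592
```

Emit:
drive_tool:
  plan:
    - {"dx": 0,"dy": 0,"dz": -0.03,"yaw": 0,"gripper": 0.5}
    - {"dx": 0,"dy": 0,"dz": -0.085,"yaw": 0,"gripper": 0.5}
    - {"dx": 0.01,"dy": 0.02,"dz": -0.135,"yaw": 0,"gripper": 0.5}
    - {"dx": 0.03,"dy": 0.06,"dz": -0.142,"yaw": 0,"gripper": 0.5}
    - {"dx": 0.053,"dy": 0.105,"dz": -0.142,"yaw": 0,"gripper": 0.5}
    - {"dx": 0.076,"dy": 0.15,"dz": -0.142,"yaw": 0,"gripper": 0.5}
    - {"dx": 0.096,"dy": 0.19,"dz": -0.142,"yaw": 0,"gripper": 0.5}
    - {"dx": 0.106,"dy": 0.21,"dz": -0.142,"yaw": 0,"gripper": 0.5}
    - {"dx": 0.106,"dy": 0.21,"dz": -0.142,"yaw": 0,"gripper": 0.5}
    - {"dx": 0.106,"dy": 0.21,"dz": -0.125,"yaw": 0,"gripper": 0.5}
    - {"dx": 0.106,"dy": 0.21,"dz": -0.11,"yaw": 0,"gripper": 0.5}
    - {"dx": 0.106,"dy": 0.21,"dz": -0.1,"yaw": 0,"gripper": 0.5}
    - {"dx": 0.106,"dy": 0.21,"dz": -0.092,"yaw": 0,"gripper": 0.5}
    - {"dx": 0.106,"dy": 0.21,"dz": -0.086,"yaw": 0,"gripper": 0.5}
    - {"dx": 0.106,"dy": 0.21,"dz": -0.086,"yaw": 0,"gripper": 0.5}

```text
t: 10.6
tool_pos: [0.5543, -0.3041, 0.1037]
tool_rot: [-3.14, 0.002, -0.001]
contact_force: [0.4, 0.0, -2.1]
gripper_width: 0.0594
```

Emit:
drive_tool:
  plan:
    - {"dx": 0,"dy": 0,"dz": 0.0015,"yaw": 0,"gripper": 0.5}
    - {"dx": 0,"dy": 0,"dz": 0.003,"yaw": 0,"gripper": 0.5}
    - {"dx": 0,"dy": 0,"dz": 0.0035,"yaw": 0,"gripper": 0.5}
    - {"dx": 0,"dy": 0,"dz": 0.0035,"yaw": 0,"gripper": 0.5}

```text
t: 11.1
tool_pos: [0.5546, -0.3043, 0.1012]
tool_rot: [-3.14, 0.002, -0.002]
contact_force: [-1.7, 1.1, 5.7]
gripper_width: 0.0593
```

Emit:
drive_tool:
  plan:
    - {"dx": 0,"dy": 0,"dz": 0,"yaw": 0,"gripper": 1}
    - {"dx": 0,"dy": 0,"dz": 0,"yaw": 0,"gripper": 1}
    - {"dx": 0,"dy": 0,"dz": 0,"yaw": 0,"gripper": 1}
    - {"dx": 0,"dy": 0,"dz": -0.04,"yaw": 0,"gripper": 1}
    - {"dx": 0,"dy": 0,"dz": -0.09,"yaw": 0,"gripper": 1}
    - {"dx": 0.001,"dy": -0.05,"dz": -0.1,"yaw": 0,"gripper": 1}
    - {"dx": 0.001,"dy": -0.11,"dz": -0.1,"yaw": 0,"gripper": 1}
    - {"dx": 0.001,"dy": -0.17,"dz": -0.1,"yaw": 0,"gripper": 1}
    - {"dx": 0.001,"dy": -0.217,"dz": -0.1,"yaw": 0,"gripper": 1}
    - {"dx": 0.001,"dy": -0.217,"dz": -0.1,"yaw": 0,"gripper": 1}
    - {"dx": 0.001,"dy": -0.217,"dz": -0.1,"yaw": 0,"gripper": 1}

```text
t: 12.48
tool_pos: [0.5559, -0.0878, 0.2016]
tool_rot: [-3.141, 0.001, -0.002]
contact_force: [-0.0, -0.3, 0.8]
gripper_width: 0.092
```

```bash
python3 - <<'E'
from h import *
over('wrist','w4.png',[(.5555,-.0874,.053,.03),(.4446,.1087,.015,.03)])
over('scene','s4.png',[(.555,-.304,.128,.03)])
o=cv2.imread('pics/s4.png')[170:290,120:320]; w=cv2.imread('pics/w4.png')
cv2.imwrite('pics/w4c.png',np.vstack([w,cv2.resize(o,(333,200)) if 0 else cv2.copyMakeBorder(cv2.resize(o,(333,200)),0,0,0,307,0)]))
E
```

```text
(0.5555, -0.0874, 0.053) fit [20.      0.557  -0.0884]
(0.4446, 0.1087, 0.015) fit [13.9339  0.4451  0.1062]
(0.555, -0.304, 0.128) fit [12.3951  0.555  -0.3055]
```

View pics/w4c.png

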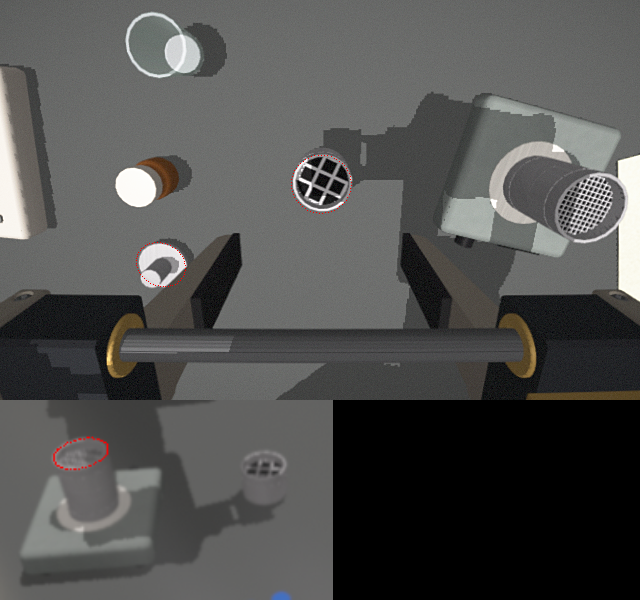

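Coarse is centred at (322,183) between the fingers; the pan+fine stack stands with its rim on the predicted circle in the scene view; jar and beaker undisturbed.

Emit:
drive_tool:
  plan:
    - {"dx": 0.001,"dy": 0,"dz": 0.06,"yaw": 0,"gripper": 1}
    - {"dx": 0.001,"dy": 0,"dz": 0.12,"yaw": 0,"gripper": 1}
    - {"dx": 0.001,"dy": 0,"dz": 0.16,"yaw": 0,"gripper": 1}
    - {"dx": 0.001,"dy": 0,"dz": 0.181,"yaw": 0,"gripper": 1}
    - {"dx": 0.001,"dy": 0,"dz": 0.181,"yaw": 0,"gripper": 1}
    - {"dx": 0.001,"dy": 0,"dz": 0.181,"yaw": 0,"gripper": 0.5}
    - {"dx": 0.001,"dy": 0,"dz": 0.181,"yaw": 0,"gripper": 0.5}
    - {"dx": 0.001,"dy": 0,"dz": 0.181,"yaw": 0,"gripper": 0.5}
    - {"dx": 0.001,"dy": 0,"dz": 0.181,"yaw": 0,"gripper": 0.5}
    - {"dx": 0.001,"dy": 0,"dz": 0.181,"yaw": 0,"gripper": 0.5}
  force: 20

```text
t: 13.82
tool_pos: [0.5577, -0.0885, 0.0213]
tool_rot: [-3.141, 0.003, -0.004]
contact_force: [-1.1, -1.1, 6.7]
gripper_width: 0.0598
```

Emit:
drive_tool:
  plan:
    - {"dx": 0,"dy": 0,"dz": -0.03,"yaw": 0,"gripper": 0.5}
    - {"dx": 0,"dy": 0,"dz": -0.085,"yaw": 0,"gripper": 0.5}
    - {"dx": 0,"dy": 0.02,"dz": -0.14,"yaw": 0,"gripper": 0.5}
    - {"dx": 0,"dy": 0.05,"dz": -0.17,"yaw": 0,"gripper": 0.5}
    - {"dx": -0.001,"dy": 0.1,"dz": -0.17,"yaw": 0,"gripper": 0.5}
    - {"dx": -0.002,"dy": 0.15,"dz": -0.17,"yaw": 0,"gripper": 0.5}
    - {"dx": -0.002,"dy": 0.195,"dz": -0.17,"yaw": 0,"gripper": 0.5}
    - {"dx": -0.002,"dy": 0.216,"dz": -0.17,"yaw": 0,"gripper": 0.5}
    - {"dx": -0.002,"dy": 0.216,"dz": -0.17,"yaw": 0,"gripper": 0.5}
    - {"dx": -0.002,"dy": 0.216,"dz": -0.17,"yaw": 0,"gripper": 0.5}
    - {"dx": -0.002,"dy": 0.216,"dz": -0.155,"yaw": 0,"gripper": 0.5}
    - {"dx": -0.002,"dy": 0.216,"dz": -0.142,"yaw": 0,"gripper": 0.5}
    - {"dx": -0.002,"dy": 0.216,"dz": -0.132,"yaw": 0,"gripper": 0.5}
    - {"dx": -0.002,"dy": 0.216,"dz": -0.126,"yaw": 0,"gripper": 0.5}
    - {"dx": -0.002,"dy": 0.216,"dz": -0.122,"yaw": 0,"gripper": 0.5}
    - {"dx": -0.002,"dy": 0.216,"dz": -0.122,"yaw": 0,"gripper": 0.5}

```text
t: 15.82
tool_pos: [0.5548, -0.3046, 0.143]
tool_rot: [-3.141, 0.004, -0.004]
contact_force: [0.4, -0.6, -2.1]
gripper_width: 0.0598
```

Emit:
drive_tool:
  plan:
    - {"dx": 0,"dy": 0,"dz": 0.0015,"yaw": 0,"gripper": 0.5}
    - {"dx": 0,"dy": 0,"dz": 0.003,"yaw": 0,"gripper": 0.5}
    - {"dx": 0,"dy": 0,"dz": 0.0035,"yaw": 0,"gripper": 0.5}
    - {"dx": 0,"dy": 0,"dz": 0.0035,"yaw": 0,"gripper": 0.5}

```text
t: 16.32
tool_pos: [0.5551, -0.3048, 0.1402]
tool_rot: [-3.141, 0.004, -0.005]
contact_force: [-2.0, 0.5, 5.1]
gripper_width: 0.06
```

Emit:
drive_tool:
  plan:
    - {"dx": 0,"dy": 0,"dz": 0,"yaw": 0,"gripper": 1}
    - {"dx": 0,"dy": 0,"dz": 0,"yaw": 0,"gripper": 1}
    - {"dx": 0,"dy": 0,"dz": 0,"yaw": 0,"gripper": 1}
    - {"dx": 0,"dy": 0,"dz": -0.04,"yaw": 0,"gripper": 1}
    - {"dx": 0,"dy": 0,"dz": -0.08,"yaw": 0,"gripper": 1}
    - {"dx": -0.015,"dy": -0.055,"dz": -0.08,"yaw": 0,"gripper": 1}
    - {"dx": -0.03,"dy": -0.11,"dz": -0.08,"yaw": 0,"gripper": 1}
    - {"dx": -0.045,"dy": -0.165,"dz": -0.08,"yaw": 0,"gripper": 1}
    - {"dx": -0.06,"dy": -0.22,"dz": -0.08,"yaw": 0,"gripper": 1}
    - {"dx": -0.074,"dy": -0.275,"dz": -0.08,"yaw": 0,"gripper": 1}
    - {"dx": -0.09,"dy": -0.33,"dz": -0.07,"yaw": 0,"gripper": 1}
    - {"dx": -0.102,"dy": -0.38,"dz": -0.05,"yaw": 0,"gripper": 1}
    - {"dx": -0.1105,"dy": -0.412,"dz": -0.03,"yaw": 0,"gripper": 1}
    - {"dx": -0.1105,"dy": -0.412,"dz": -0.03,"yaw": 0,"gripper": 1}
    - {"dx": -0.1105,"dy": -0.412,"dz": -0.03,"yaw": 0,"gripper": 1}
    - {"dx": -0.1105,"dy": -0.412,"dz": -0.03,"yaw": 0,"gripper": 1}

```text
t: 18.32
tool_pos: [0.4463, 0.1067, 0.1706]
tool_rot: [-3.141, 0.005, -0.007]
contact_force: [0.1, 0.2, -0.2]
gripper_width: 0.0919
```

```bash
python3 - <<'E'
from h import *
over('wrist','w5.png',[(.4445,.107,.015,.03),(.4445,.107,.046,.012)])
over('scene','s5.png',[(.555,-.304,.172,.03)])
o=cv2.imread('pics/s5.png')[150:290,120:360]; w=cv2.imread('pics/w5.png')
cv2.imwrite('pics/w5c.png',np.vstack([w,cv2.copyMakeBorder(cv2.resize(o,(342,200)),0,0,0,298,0)]))
E
```

```text
(0.4445, 0.107, 0.015) fit [20.      0.4435  0.1075]
(0.4445, 0.107, 0.046) fit [6.6121 0.4395 0.1185]
(0.555, -0.304, 0.172) fit [13.9377  0.554  -0.3055]
```

View pics/w5c.png

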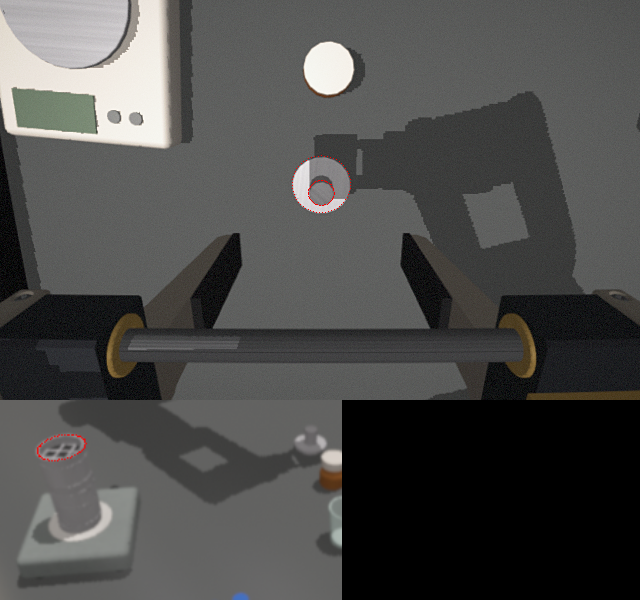

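Lid disc and knob lie on the predicted circles (321,185)/(321,193), and the stack rim matches too. Grasping the knob.

Emit:
drive_tool:
  plan:
    - {"dx": -0.002,"dy": 0,"dz": 0.06,"yaw": 0,"gripper": 1}
    - {"dx": -0.002,"dy": 0,"dz": 0.11,"yaw": 0,"gripper": 1}
    - {"dx": -0.002,"dy": 0,"dz": 0.14,"yaw": 0,"gripper": 1}
    - {"dx": -0.002,"dy": 0,"dz": 0.1495,"yaw": 0,"gripper": 1}
    - {"dx": -0.002,"dy": 0,"dz": 0.1495,"yaw": 0,"gripper": 1}
    - {"dx": -0.002,"dy": 0,"dz": 0.1495,"yaw": 0,"gripper": 0.1}
    - {"dx": -0.002,"dy": 0,"dz": 0.1495,"yaw": 0,"gripper": 0.1}
    - {"dx": -0.002,"dy": 0,"dz": 0.1495,"yaw": 0,"gripper": 0.1}
    - {"dx": -0.002,"dy": 0,"dz": 0.1495,"yaw": 0,"gripper": 0.1}
    - {"dx": -0.002,"dy": 0,"dz": 0.1495,"yaw": 0,"gripper": 0.1}
    - {"dx": -0.002,"dy": 0,"dz": 0.1495,"yaw": 0,"gripper": 0.1}
    - {"dx": -0.002,"dy": 0,"dz": 0.1495,"yaw": 0,"gripper": 0.1}
    - {"dx": -0.002,"dy": 0,"dz": 0.1495,"yaw": 0,"gripper": 0.1}
  force: 20

```text
t: 20.05
tool_pos: [0.4447, 0.1068, 0.0209]
tool_rot: [-3.141, 0.006, -0.006]
contact_force: [-0.2, 0.3, 0.4]
gripper_width: 0.0233
```

Emit:
drive_tool:
  plan:
    - {"dx": 0,"dy": 0,"dz": -0.03,"yaw": 0,"gripper": 0.1}
    - {"dx": 0,"dy": 0,"dz": -0.085,"yaw": 0,"gripper": 0.1}
    - {"dx": 0.005,"dy": 0.02,"dz": -0.14,"yaw": 0,"gripper": 0.1}
    - {"dx": 0.02,"dy": 0.07,"dz": -0.175,"yaw": 0,"gripper": 0.1}
    - {"dx": 0.034,"dy": 0.125,"dz": -0.2,"yaw": 0,"gripper": 0.1}
    - {"dx": 0.05,"dy": 0.18,"dz": -0.21,"yaw": 0,"gripper": 0.1}
    - {"dx": 0.064,"dy": 0.235,"dz": -0.21,"yaw": 0,"gripper": 0.1}
    - {"dx": 0.08,"dy": 0.29,"dz": -0.21,"yaw": 0,"gripper": 0.1}
    - {"dx": 0.093,"dy": 0.34,"dz": -0.21,"yaw": 0,"gripper": 0.1}
    - {"dx": 0.105,"dy": 0.385,"dz": -0.21,"yaw": 0,"gripper": 0.1}
    - {"dx": 0.112,"dy": 0.411,"dz": -0.21,"yaw": 0,"gripper": 0.1}
    - {"dx": 0.112,"dy": 0.411,"dz": -0.21,"yaw": 0,"gripper": 0.1}
    - {"dx": 0.112,"dy": 0.411,"dz": -0.21,"yaw": 0,"gripper": 0.1}

```text
t: 21.68
tool_pos: [0.5537, -0.3039, 0.2307]
tool_rot: [-3.14, 0.006, -0.005]
contact_force: [-0.9, 0.1, -0.5]
gripper_width: 0.0234
```

```bash
python3 - <<'E'
from h import *
t=arm.state()['tool_pos']; print(t)
over('wrist','w6.png',[(.555,-.304,.172,.03),(t[0],t[1],t[2]-.006,.03)])
E
```

```text
[ 0.55374789 -0.30386658  0.23073058]
(0.555, -0.304, 0.172) fit [ 5.7462  0.5565 -0.309 ]
(np.float64(0.5537478919982123), np.float64(-0.30386658246827736), np.float64(0.22473058416988656)) fit [10.7827  0.5517 -0.3039]
```

View pics/w6.png

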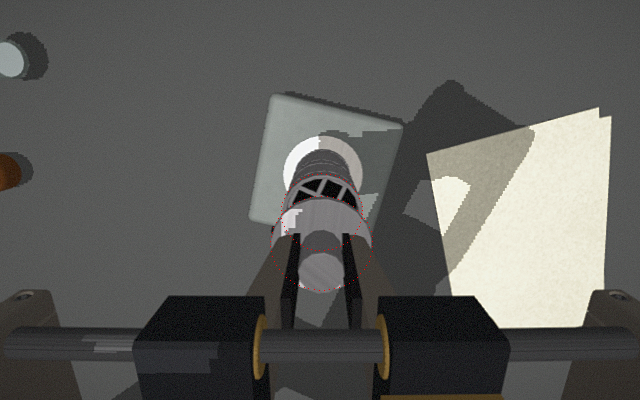

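Lid and coarse rim both match their predicted circles; lowering.

Emit:
drive_tool:
  plan:
    - {"dx": 0.0015,"dy": 0.0005,"dz": 0.018,"yaw": 0,"gripper": 0.1}
    - {"dx": 0.0015,"dy": 0.0005,"dz": 0.03,"yaw": 0,"gripper": 0.1}
    - {"dx": 0.0015,"dy": 0.0005,"dz": 0.037,"yaw": 0,"gripper": 0.1}
    - {"dx": 0.0015,"dy": 0.0005,"dz": 0.041,"yaw": 0,"gripper": 0.1}
    - {"dx": 0.0015,"dy": 0.0005,"dz": 0.044,"yaw": 0,"gripper": 0.1}
    - {"dx": 0.0015,"dy": 0.0005,"dz": 0.0455,"yaw": 0,"gripper": 0.1}
    - {"dx": 0.0015,"dy": 0.0005,"dz": 0.047,"yaw": 0,"gripper": 0.1}
    - {"dx": 0.0015,"dy": 0.0005,"dz": 0.0475,"yaw": 0,"gripper": 0.1}
    - {"dx": 0.0015,"dy": 0.0005,"dz": 0.0475,"yaw": 0,"gripper": 0.1}

```text
t: 22.85
tool_pos: [0.5557, -0.3042, 0.1839]
tool_rot: [-3.141, 0.005, -0.006]
contact_force: [-1.2, 0.8, 1.5]
gripper_width: 0.0233
```

Emit:
drive_tool:
  plan:
    - {"dx": 0,"dy": 0,"dz": 0.0005,"yaw": 0,"gripper": 0.1}
    - {"dx": 0,"dy": 0,"dz": 0.0005,"yaw": 0,"gripper": 0.6}
    - {"dx": 0,"dy": 0,"dz": 0,"yaw": 0,"gripper": 0.6}
    - {"dx": 0,"dy": 0,"dz": 0,"yaw": 0,"gripper": 0.6}
    - {"dx": 0,"dy": 0,"dz": -0.03,"yaw": 0,"gripper": 0.6}
    - {"dx": 0,"dy": 0,"dz": -0.08,"yaw": 0,"gripper": 0.6}
    - {"dx": 0,"dy": -0.05,"dz": -0.1,"yaw": 0,"gripper": 0.6}
    - {"dx": 0,"dy": -0.1,"dz": -0.1,"yaw": 0,"gripper": 0.6}
    - {"dx": 0,"dy": -0.15,"dz": -0.1,"yaw": 0,"gripper": 0.6}
    - {"dx": 0,"dy": -0.15,"dz": -0.1,"yaw": 0,"gripper": 0.6}
    - {"dx": 0,"dy": -0.15,"dz": -0.1,"yaw": 0,"gripper": 0.6}

```text
t: 24.22
tool_pos: [0.556, -0.1546, 0.2841]
tool_rot: [-3.141, 0.004, -0.006]
contact_force: [0.0, -0.6, -0.1]
gripper_width: 0.055
```

```bash
python3 - <<'E'
from h import *
S=(.555,-.304)
over('scene','s7.png',[(*S,.178,.03),(*S,.172,.03),(*S,.128,.03),(*S,.092,.03),(*S,.209,.012)])
over('top','t7.png',[(*S,.178,.03),(*S,.209,.012)])
o=cv2.resize(cv2.imread('pics/s7.png')[120:290,100:400],(790,448)); w=cv2.imread('pics/t7.png')[120:290,240:510]
cv2.imwrite('pics/f.png',o); cv2.imwrite('pics/f2.png',cv2.resize(w,None,fx=2.9,fy=2.9))
E
```

```text
(0.555, -0.304, 0.178) fit [ 9.2687  0.554  -0.3045]
(0.555, -0.304, 0.172) fit [ 9.0632  0.544  -0.306 ]
(0.555, -0.304, 0.128) fit [ 3.3002  0.558  -0.3055]
(0.555, -0.304, 0.092) fit [ 2.4566  0.565  -0.3135]
(0.555, -0.304, 0.209) fit [13.2783  0.555  -0.305 ]
(0.555, -0.304, 0.178) fit [ 2.1841  0.553  -0.316 ]
(0.555, -0.304, 0.209) fit [ 1.3571  0.547  -0.305 ]
```

View pics/f.png

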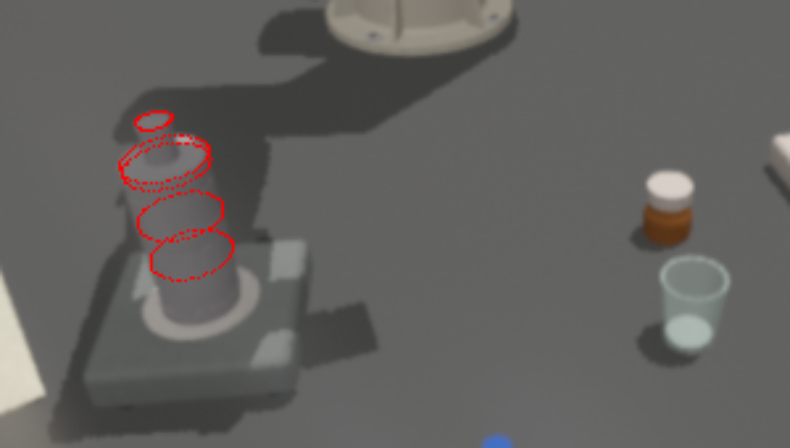

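View pics/f2.png

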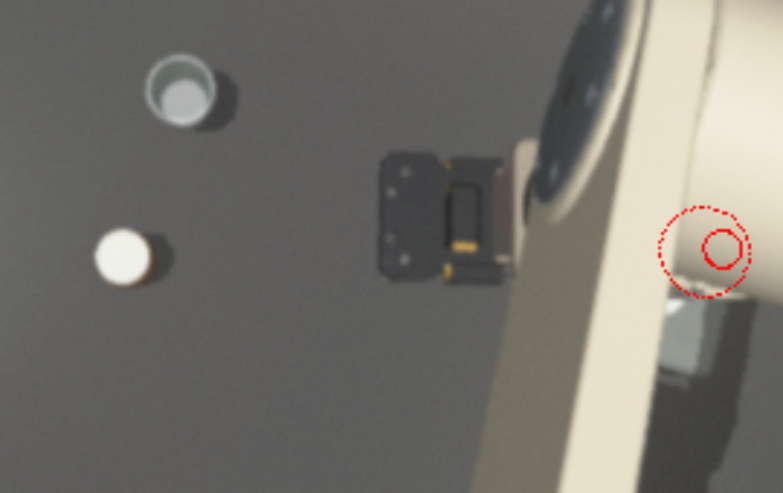

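The lid disc and knob sit on the predicted seated circles, the column is straight, and the jar and beaker are standing in place. In the top view the arm hides the stack. Handing in.

```bash
python3 -c "
from h import *
print(arm.close_job())"
```

```text
the job is handed in; nothing more can be done
None
```

I stacked the pan, fine sieve, coarse sieve and lid on the shaker base in that order, one piece at a time. The job was handed in after about 24 s of robot time, with the gripper open and clear of everything.

**Seating:** Each piece stopped within about 0.2 mm of its calculated seated height. The force readings were small: 5–7 N for the three lower pieces and 1.5 N for the lid.

**Final scene view:** The lid's disc and knob lay within about 1 mm of their predicted seated positions, and the column looked straight. The jar and beaker were standing where they started.

**Checks that failed or were unclear:**
- The arm hid the stack in the last top view, so that view could not confirm it.
- The automatic circle fits on the grey steel joints lower in the stack were unreliable, off by up to about 14 mm. The fit on the base ring had also failed earlier. I judged those by eye from the overlays and by the stopping heights.

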